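# Hang the charged torque driver on the bench balancer

### The arm

A 6-joint arm with a two-finger parallel gripper is mounted at the origin on a cart in front of the work surface, level with it; the furniture and walls round the work are solid. World frame = base frame: x ahead of the robot, y to its left, z up, the work surface at z = 0. Lengths are in mm, angles in rad, forces in N, time in s.
With the tool pointing down it reaches from about 300 to 875 mm from the base axis. Payload 6.4 kg.
Tool frame: the origin (TCP) lies at the centre of the arm's flange, where the gripper is bolted on; the fingertips stand 173 mm ahead of it and the grasp point (between the pads) lies 155 mm ahead of it (bot.hold_point_z is the distance from the TCP to the grasp point, in mm); z points along the fingers, y is the line along which they close (so a half turn about z gives the same grasp; the last joint's range is limited). The gripper opens to 85 mm and grips with 20 to 120 N. Pads are 22 mm wide; open, the fingers measure 114 mm over their backs; the gripper's body (76 mm by 85 mm) begins 54 mm behind the grasp point. The pads swing forward as they close: fully open they stand 13 mm farther back than shut.
Start: joints at [0.909, 0.181, 1.607, -0, 1.354, -0.206], TCP at [253.096, 516.319, 404.688] pointing down, gripper open.
Joint ranges: [-2.99, 2.99], [-0.89, 2.07], [0.3, 2.58], [-1.14, 4.28], [0, 2.63], [-3.12, 3.12]. Speed limits (rad/s): [2.57, 2.57, 3.01, 3.14, 3.14, 3.14].

### API

Orientations are given as a rotation vector (axis times angle).
In Python, from cell import bot gives the robot as it stands. The module is installed in compiled form; this text tells all that it offers.
- The arm moves only by the shell command python3 -m crank 'ROWS' [FORCE]. ROWS is JSON, a list of rows, each a list of 7 numbers: the turn, a rotation vector about the tool's x, y, z in degrees, then the shift along the tool's x, y, z in mm, then the finger opening in mm, from 0 to 85.4. A call has 1 to 10 rows; each row is the pose to reach, as a shift and turn from the pose commanded when the call began, along the tool's axes at that moment; what a row does not reach only later rows make up. A row lasts 1/12 s, in which the tool goes at most 41.7 mm and 7.16 degrees, less where a joint would pass 70% of its speed; a pose out of reach is approached as far as the arm can. A call with a gripper value outside its range is refused whole. The fingers move at their own pace and stop on an object; FORCE is the grip in N (left out, the last holds). Time passes only in rows, so rows that repeat a pose let the fingers close. It gives the time, the measured TCP pose, the force and the opening at its end, in the units of the state.
- bot.get_obs(): the state, without advancing time (a new reading comes with each control period).
- bot.capture(name): name is "scene" or "top" or "wrist"; returns a dict with "image" (400x640x3 uint8, red, green, blue), "depth" (400x640 float32, mm along the optical axis (not along the pixel's ray), 0 where there is no reading), "intrinsics" (3x3 intrinsics, pixels), "rvec" (rotation vector, rad) and "tvec" (3), from world to camera coordinates, as OpenCV has them. Camera axes: x right, y down, z forward; pixel columns grow to the right and rows downward; lengths in mm; the calibration is good to about 2 mm. A picture is of the moment at which its call begins.
- bot.finish_job(): hands the job in, once; it reports no verdict.
Trained networks look in a picture, given as the dict that the camera call returned (one of the last four; its "shot" number tells which), for a name from the list of things; names that differ only in an ending like _2 or _b are one class to them, and where a whole thing is asked for, a point or a joint stands for the part that bears it (a point fixed in the world has none). Each returns a list of dicts, best first, with "p" (0 to 1); they miss things now and then, are a little off and sometimes report something else, mostly with a low value. They report only what shows in the picture. A call takes as long as a camera call. They do not tell look-alikes from the thing itself.
- bot.spot_in(picture, thing): "point" ([x, y, z] in mm, in world coordinates, good to about 4 mm: the middle of the surface that is visible of it).
- bot.landmark_of(picture, thing): "point" ([x, y, z] in mm, in world coordinates, good to about 4 mm: a listed point, or the origin of a listed thing).
The state is a dict: "clock": time; "joint_pos": joint angles; "qvel": joint speeds; "joint_efforts": joint torques, N m; "position": TCP position; "tcp_rot": TCP orientation; "wrist_force": force on the tool from outside, world axes, zero at the start; "torque": the same for the moment, N m; "opening": finger opening in mm.
Only numpy, scipy, OpenCV 4.12 (cv2) and the standard library are available. Lean on these libraries where they do the work, as an engineer would, in place of code of your own. Each camera call takes 0.05 s, during which the arm holds its last target. There are 200 camera calls.

### The job

Lift the charged torque driver out of its charger and stand it in the cradle at the balancer's foot, seated fully down, its bail turned crosswise so that the hook can swing through it, and let go of it. Then pull the sprung balancer arm down by its grip, swing the hook in under the bail and ease the arm up, held all the way, until the driver hangs from the hook with the arm at the top of its travel: never let the arm fly up. Leave the wristwatch, the screw tin and the small loupe where they are.

Things in the scene. Friction and masses are not known exactly. Their poses are not given: they have to be found in the camera images.
- driver: Cordless torque driver, upright in the charger at the start: grey cylinder 32 mm across with black ribs and an orange ring, steel nose and bit below, aluminium bail on top; 0.2 kg (varies 20 %). Origin at the bit's tip, z up the driver, x along the bail's plane. Cylinder from z 30 mm (this edge rests on the socket's ledge) to 110 mm; nose 23 mm across; top of the bail at 139 mm.
- bail_eye (a point): Underside of the middle of the bail's crown, 133.5 mm above the driver's origin, where the hook carries it; axes as the driver's. The bail is a fixed strap loop, 10 mm wide (y), 4.5 mm thick, 32 mm across outside (x), legs at x +-14 mm; its opening is 23 mm wide and runs from 23 mm below this point up to it (6 mm lower beside the legs).
- charger_seat (a point): Centre of the ledge in the black charger's round socket, on which the driver's cylinder rests at the start (driver's origin 30 mm below). 36 mm bore, funnel mouth, rim 28 mm over this point; z up. The charger is fixed to the bench; its back (+x) is 50 mm high.
- cradle_seat (a point): Centre of the ledge in the aluminium cradle cup on the balancer's green foot, fixed to the bench: 36 mm bore, funnel mouth, rim 28 mm over this point. With the driver seated its origin is 30 mm below this point. x points from the cradle to the post, z up. The bail is turned right when the driver's x axis lies along this x axis, either way round.
- post_axis (a point): Foot of the balancer's steel post (22 mm thick, green head 60 mm across up to z 411 mm), at bench height; the arm swings about the vertical through it. x points from the cradle to the post (170 mm), y to its left as seen from the cradle, z up.
- jib_head (a joint): Swing of the balancer arm about the post (rad): 0 with the hook over the cradle, growing as the arm swings to post_axis -y (the robot's right); travel -0.4 to 1.4; light friction, it stays where it is left. It starts swung well aside.
- jib_lift (a joint): How far the arm is pulled down its post (m): 0 at the top stop, at most 0.13; a spring pulls it up with about 6 N at the top and 9 N at 0.1. Let go, it flies up. The empty hook seat is level with a seated driver's bail_eye at about 0.097.
- hook_seat (a point): Top of the seat of the steel hook (6 mm wire) under the arm, where the bail rests; 170 mm from the post axis, 52 mm below the arm's middle line. x points to the post, y along the swing, z up. The open tip points to +y (swing falling to 0): it reaches 17 mm from this point and 7 mm above it; the hook's underside is 6 mm below it; the closed shank is 15 mm out at -y.
- pull_grip (a point): Middle of the black ribbed rubber grip at the free end of the balancer arm: 20 mm thick, 42 mm long along x (towards the post), level, 219 mm from the post axis, with a red end disc of 27 mm; free above, parked 299 mm over the bench. x points to the post, z up.
- watch: Steel wristwatch, 44 x 42 x 11 mm, lying on the bench; origin at the centre of its underside. To be left alone.
- tin: Round metal screw tin, 56 mm across, 15 mm high; origin at the centre of its underside. To be left alone.
- small_loupe: Black eye loupe, 37 mm across, 32 mm high; origin at the centre of its underside. To be left alone.
Not all that is in view belongs to the job. There is more than one size of the driver; the one meant has the size given above.

How it is judged:
By the outcome, as a careful person would: the job done as asked, in the order asked, and still so for the second after the job is handed in, with the robot touching nothing.
It also fails if it takes over 69 s, if anything falls off the work surface, if the arm or the gripper's body presses on something with over 40 N, if the wrist force passes 120 N, or if a joint passes its speed limit or range.

## Working session

There is one attempt and no reset: what is moved stays moved. The work goes in short steps, Python scripts to look and compute and a shell command to move; the robot and the scene stay as the last step left them, time stands still between calls to the robot, and variables do not carry over. Pictures are saved under pics/ and viewed, on a budget of 10 in all, crops included, one or two more only if the job needs it, and the job is handed in when it is done.

```bash
mkdir -p pics; cat > h.py <<'E'
import numpy as np, cv2
from cell import bot
from scipy.spatial.transform import Rotation as R
def world(c,u,v,d=None):
    K=np.array(c["intrinsics"]); d=c["depth"][int(v),int(u)] if d is None else d
    p=np.linalg.inv(K)@[u,v,1]*d
    M=R.from_rotvec(np.ravel(c["rvec"])).as_matrix(); return M.T@(p-np.ravel(c["tvec"]))
def pix(c,p):
    q,_=cv2.projectPoints(np.float64([p]),np.float64(c["rvec"]),np.float64(c["tvec"]),np.float64(c["intrinsics"]),None); return q.ravel().round(0)
def save(c,n,box=None,s=1):
    im=c["image"][:,:,::-1]
    if box: im=im[box[1]:box[3],box[0]:box[2]]
    cv2.imwrite("pics/"+n+".png",cv2.resize(im,None,fx=s,fy=s,interpolation=cv2.INTER_CUBIC))
def totool(dw):
    "world vector -> tool axes"
    return R.from_rotvec(bot.get_obs()["tcp_rot"]).as_matrix().T@np.array(dw)
def tool():
    o=bot.get_obs(); M=R.from_rotvec(o["tcp_rot"]).as_matrix()
    return np.array(o["position"]),M
E
python3 - <<'E'
from h import *
o=bot.get_obs();print(o["clock"],o["tcp_rot"],bot.hold_point_z);print(tool()[1].round(3))
C={n:bot.capture(n) for n in("scene","top")}
for n,c in C.items():
    save(c,n+"0")
    print(n, (-R.from_rotvec(np.ravel(c["rvec"])).as_matrix().T@np.ravel(c["tvec"])).round())
    for t in "driver bail_eye charger_seat cradle_seat post_axis hook_seat pull_grip watch tin small_loupe".split():
        for r in bot.landmark_of(c,t)[:3]: print(t,np.round(r["point"]),round(r["p"],2),pix(c,r["point"]))
a=np.hstack([C["scene"]["image"],C["top"]["image"]])[:,:,::-1]
cv2.imwrite("pics/both.png",np.vstack([C["scene"]["image"],C["top"]["image"]])[:,:,::-1][:, :])
E
```

```text
0.0 [-7.09709623e-01 -3.05961975e+00  2.50021417e-03] 154.70000000000002
[[-0.898  0.44  -0.001]
 [ 0.44   0.898 -0.001]
 [ 0.    -0.002 -1.   ]]
scene [  65. -572.  903.]
driver [533. 580.   3.] 0.68 [256. 200.]
driver [676.  49.   0.] 0.63 [385. 277.]
driver [502. 241.  14.] 0.61 [297. 258.]
bail_eye [495. 247. 146.] 0.79 [292. 223.]
bail_eye [528. 584. 191.] 0.76 [249. 154.]
bail_eye [ 521. -112.  295.] 0.36 [389. 255.]
charger_seat [497. 237.  40.] 0.7 [296. 253.]
cradle_seat [505.  67.  40.] 0.74 [331. 289.]
post_axis [673.  50.  -2.] 0.59 [384. 278.]
hook_seat [559. -78. 245.] 0.95 [390. 256.]
pull_grip [ 521. -109.  292.] 0.81 [388. 256.]
pull_grip [494. 246. 146.] 0.22 [292. 223.]
watch [ 425. -100.    1.] 0.66 [343. 359.]
tin [433. 136.  -0.] 0.71 [295. 294.]
small_loupe [553. 401.  -0.] 0.5 [286. 226.]
top [ 254.  135. 1625.]
driver [504. 243.  12.] 0.67 [319. 224.]
driver [532. 583.   2.] 0.66 [236. 193.]
bail_eye [530. 589. 194.] 0.68 [223. 180.]
bail_eye [496. 242. 146.] 0.4 [317. 220.]
charger_seat [501. 241.  39.] 0.96 [319. 224.]
cradle_seat [508.  67.  50.] 0.95 [365. 235.]
post_axis [672.  47.  -3.] 0.97 [380. 198.]
hook_seat [556. -73. 250.] 0.85 [417. 224.]
pull_grip [ 525. -110.  301.] 0.84 [429. 235.]
pull_grip [512.  65.  48.] 0.71 [366. 235.]
watch [423. -94.   0.] 0.48 [400. 271.]
tin [433. 140.   0.] 0.57 [340. 251.]
small_loupe [552. 402.   2.] 0.53 [282. 201.]
small_loupe [511.  65.  49.] 0.31 [366. 235.]
```

```bash
python3 - <<'E'
import cv2,numpy as np
a=cv2.imread("pics/scene0.png")[130:330,220:480]
b=cv2.imread("pics/top0.png")[150:300,200:460]
f=lambda i:cv2.resize(i,(780,int(i.shape[0]*3)),interpolation=cv2.INTER_CUBIC)
cv2.imwrite("pics/a.png",cv2.resize(np.vstack([f(a),f(b)]),None,fx=.57,fy=.57,interpolation=cv2.INTER_AREA))
E
```

```text
(no output)
```

View pics/a.png

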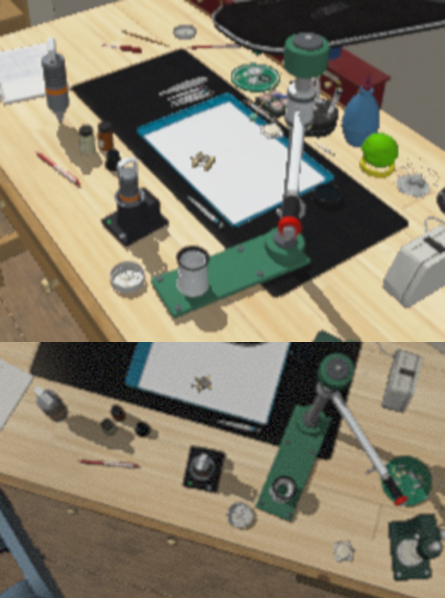

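The driver in the charger (scene pixel 297,240) has its bail eye at z≈146, which is the 133.5 mm size. The free-standing one (256,180) has it at about 191, so it is the larger look-alike. I'll confirm this with a close crop.

```bash
python3 - <<'E'
from h import *
c=bot.capture("wrist"); p,M=tool()
cam=-R.from_rotvec(np.ravel(c["rvec"])).as_matrix().T@np.ravel(c["tvec"])
print("cam in tool",(M.T@(cam-p)).round(), "axis in tool",(M.T@R.from_rotvec(np.ravel(c["rvec"])).as_matrix().T).round(2)); print(c["intrinsics"])
c=bot.capture("top")
for (x,y) in [(525,-110),(540,-90),(500,-110),(480,-120),(560,-120),(520,-60),(600,-60),(420,-120),(450,-60),(460,0),(560,120)]:
    u,v=pix(c,[x,y,30]); print((x,y),world(c,u,v).round())
p=np.array([500,241,405]);print(totool(p-tool()[0]).round())
E
python3 -m crank '[[0,0,0,-40,-15,0,85],[0,0,0,-80,-30,0,85],[0,0,0,-120,-45,0,85],[0,0,0,-160,-60,0,85],[0,0,0,-200,-75,0,85],[0,0,0,-240,-90,0,85],[0,0,0,-270,-105,0,85],[0,0,0,-290,-115,0,85],[0,0,0,-300,-120,0,85],[0,0,0,-300,-120,0,85]]'
python3 - <<'E'
from h import *
c=bot.capture("wrist"); save(c,"w1")
for t in ("driver","bail_eye","charger_seat","cradle_seat"):
    for r in bot.landmark_of(c,t)[:2]: print(t,np.round(r["point"]),round(r["p"],2),pix(c,r["point"]))
E
```

```text
cam in tool [70. -0. 31.] axis in tool [[ 0.   -0.96 -0.27]
 [ 1.   -0.    0.  ]
 [-0.   -0.27  0.96]]
[[350.30782493   0.         320.84843251]
 [  0.         350.30782493 200.67050026]
 [  0.           0.           1.        ]]
(525, -110) [ 531. -113.   -1.]
(540, -90) [543. -93.   7.]
(500, -110) [ 504. -116.    3.]
(480, -120) [ 485. -127.  -11.]
(560, -120) [ 565. -124.    2.]
(520, -60) [524. -65.   1.]
(600, -60) [607. -64.  -2.]
(420, -120) [ 423. -126.   -1.]
(450, -60) [455. -65.  -5.]
(460, 0) [463.  -4.  -0.]
(560, 120) [562. 121.   7.]
[-343. -139.   -0.]
clock: 2.03
position: [470.9, 274.9, 404.7]
tcp_rot: [0.715, 3.059, -0.0]
wrist_force: [0.1, -0.8, -0.6]
opening: 85.2
driver [496. 244.  12.] 0.9 [305. 204.]
bail_eye [499. 243. 146.] 0.67 [298. 260.]
cradle_seat [512.  68.  47.] 0.94 [161. 298.]
```

View pics/w1.png

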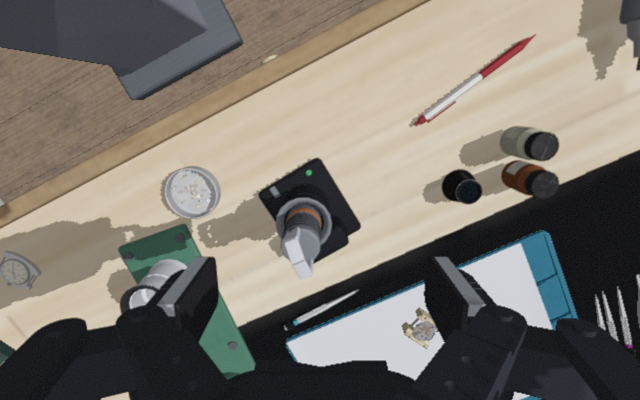

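```bash
cat >> h.py <<'E'
def pts(c,cx,cy,r,z0,z1):
    d=c["depth"]; v,u=np.nonzero(d>0); K=np.array(c["intrinsics"])
    P=np.linalg.inv(K)@np.vstack([u,v,np.ones(len(u))])*d[v,u]
    M=R.from_rotvec(np.ravel(c["rvec"])).as_matrix(); W=(M.T@(P-np.ravel(c["tvec"])[:,None])).T
    k=(np.hypot(W[:,0]-cx,W[:,1]-cy)<r)&(W[:,2]>z0)&(W[:,2]<z1); return W[k]
E
python3 - <<'E'
from h import *
c=bot.capture("wrist"); save(c,"w2",(250,150,370,290),5)
W=pts(c,499,243,40,125,175); print(len(W),np.percentile(W[:,2],[5,50,95]))
for z0,z1 in((130,142),(142,148),(148,160)):
    Q=W[(W[:,2]>z0)&(W[:,2]<z1)]
    if len(Q)>8:
        (x,y),(w,h),a=cv2.minAreaRect(np.float32(Q[:,:2])); e,V=np.linalg.eigh(np.cov(Q[:,:2].T))
        print(z0,len(Q),(x,y),(w,h),a,Q.mean(0).round(1),np.sqrt(e).round(1),np.degrees(np.arctan2(V[1,1],V[0,1])).round(1))
W=pts(c,512,68,45,60,90);print(len(W),np.percentile(W[:,2],[5,50,95]),W.mean(0),cv2.minEnclosingCircle(np.float32(W[:,:2])))
E
```

```text
772 [127.75230715 145.32663781 149.00140907]
130 128 (497.9066162109375, 246.90541076660156) (33.31633758544922, 9.741539001464844) 10.71732234954834 [490.2 245.3 136.2] [ 2.7 12.3] -177.4
142 437 (498.5173034667969, 242.84275817871094) (10.48281478881836, 31.655487060546875) 85.09388732910156 [496.8 243.4 145.6] [3.  9.9] 175.1
148 142 (498.0153503417969, 242.9534149169922) (10.156826972961426, 13.3445463180542) 86.15567016601562 [498.2 242.9 148.8] [2.8 3.1] -149.5
463 [61.0352997  71.34922268 74.11091386] [490.43289592  63.27651311  69.44407632] ((497.2181091308594, 64.63075256347656), 23.265119552612305)
```

View pics/w2.png

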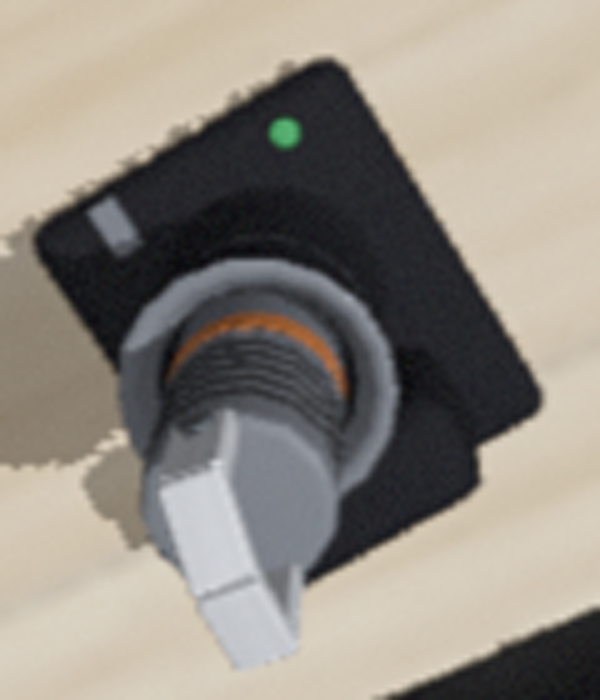

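Confirmed: one bail, orange ring, 32 mm, top z≈149–151, sitting in the charger. The bail lies at about −5° in world. Going in to grasp it.

```bash
python3 -m crank '[[0,0,0,-39,-17,0,85],[0,0,0,-39,-17,30,85],[0,0,0,-39,-17,65,85],[0,0,0,-39,-17,95,85],[0,0,0,-39,-17,120,85],[0,0,0,-39,-17,135,85],[0,0,0,-39,-17,143,85],[0,0,0,-39,-17,147,85],[0,0,0,-39,-17,147,85],[0,0,0,-39,-17,147,85]]' 40
python3 -m crank '[[0,0,0,0,0,0,50],[0,0,0,0,0,0,25],[0,0,0,0,0,0,25],[0,0,0,0,0,0,25],[0,0,0,0,0,0,25],[0,0,0,0,0,0,25],[0,0,0,0,0,0,25],[0,0,0,0,0,0,25]]' 40
```

```text
clock: 3.17
position: [497.5, 244.6, 258.8]
tcp_rot: [0.708, 3.059, 0.001]
wrist_force: [0.5, 0.5, 0.5]
opening: 84.9
clock: 3.83
position: [497.4, 244.0, 258.3]
tcp_rot: [0.71, 3.06, 0.0]
wrist_force: [-1.1, -1.3, 5.8]
opening: 31.1
```

```bash
python3 -m crank '[[0,0,0,0,0,-5,25],[0,0,0,0,0,-15,25],[0,0,0,0,0,-30,25],[0,0,0,0,0,-50,25],[0,0,0,0,0,-70,25],[0,0,0,0,0,-90,25],[0,0,0,0,0,-105,25],[0,0,0,0,0,-110,25],[0,0,0,0,0,-110,25]]' 40
python3 - <<'E'
from h import *
o=bot.get_obs();print(o["wrist_force"],o["opening"])
C=[bot.capture("scene"),bot.capture("top"),bot.capture("wrist")]
for c in C:
    for t in ("cradle_seat","post_axis","pull_grip","hook_seat","driver"):
        r=bot.landmark_of(c,t)
        if r: print(t,np.round(r[0]["point"],1),round(r[0]["p"],2))
save(C[2],"w3")
E
```

```text
clock: 4.58
position: [497.5, 244.2, 369.5]
tcp_rot: [0.709, 3.058, 0.002]
wrist_force: [-0.4, 0.3, -1.4]
opening: 30.9
[-0.43622843  0.27544228 -1.39636138] 30.860107228154376
cradle_seat [507.   66.5  41.4] 0.61
post_axis [675.2  49.4  -0.8] 0.63
pull_grip [ 525.1 -110.2  296.4] 0.77
hook_seat [559.6 -75.7 244.5] 0.61
driver [517.3 586.3  24.7] 0.59
cradle_seat [509.2  63.9  49. ] 0.81
post_axis [673.3  52.8  -1.6] 0.94
pull_grip [ 524.8 -109.7  299.7] 0.69
hook_seat [557.4 -74.9 248.6] 0.86
driver [517.9 591.   26.8] 0.71
cradle_seat [509.   63.2  44.6] 0.7
driver [498.9 242.7 120.4] 0.57
```

View pics/w3.png

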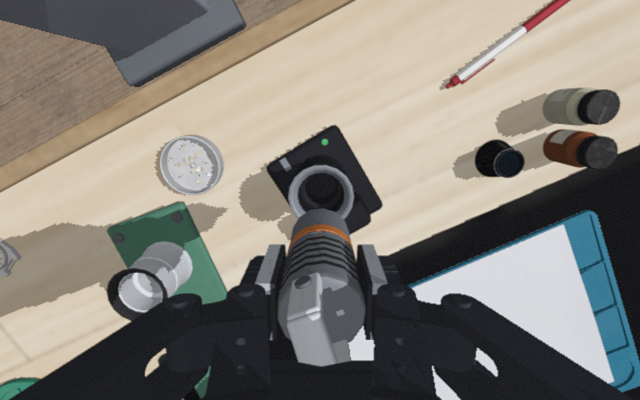

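```bash
python3 -m crank '[[0,0,0,-12,-16,0,25],[0,0,0,-30,-40,0,25],[0,0,0,-50,-66,0,25],[0,0,0,-70,-92,0,25],[0,0,0,-90,-118,0,25],[0,0,0,-105,-138,0,25],[0,0,0,-114,-149,0,25],[0,0,0,-118,-154,0,25],[0,0,0,-118,-154,0,25],[0,0,0,-118,-154,0,25]]' 40
python3 - <<'E'
from h import *
c=bot.capture("wrist"); save(c,"w4")
for t in ("cradle_seat","driver","bail_eye"):
    r=bot.landmark_of(c,t)
    if r: print(t,np.round(r[0]["point"],1),round(r[0]["p"],2))
W=pts(c,508,66,32,60,90);print(len(W),np.percentile(W[:,2],[5,50,95,99]))
T=W[W[:,2]>np.percentile(W[:,2],95)-4]
A=np.c_[2*T[:,:2],np.ones(len(T))];s=np.linalg.lstsq(A,(T[:,:2]**2).sum(1),rcond=None)[0];print("ring",len(T),s[:2],np.sqrt(s[2]+s[0]**2+s[1]**2),cv2.minEnclosingCircle(np.float32(T[:,:2])))
# foot direction
for n in("top","scene"):
    t=bot.capture(n); im=t["image"].astype(int); m=((im[:,:,1]>im[:,:,0]*1.35)&(im[:,:,1]>im[:,:,2]*1.1)&(im[:,:,1]>30)).astype(np.uint8)
    k,l,st,ce=cv2.connectedComponentsWithStats(m)
    z=np.zeros(m.shape)
    v,u=np.nonzero(m); P=np.array([world(t,a,b) for a,b in zip(u,v)])
    k=(P[:,2]<28)&(P[:,2]>3)&(P[:,0]>430)&(P[:,0]<740)&(P[:,1]>-20)&(P[:,1]<130)
    print(n,k.sum(),np.percentile(P[k,2],[10,50,90]),cv2.minAreaRect(np.float32(P[k,:2])))
E
```

```text
clock: 6.32
position: [535.3, 54.2, 367.6]
tcp_rot: [-0.71, -3.06, -0.001]
wrist_force: [0.7, 0.0, -2.2]
opening: 31.1
cradle_seat [507.3  69.   47.7] 0.76
driver [536.7  54.5 121.4] 0.71
bail_eye [536.6  53.3 255.4] 0.92
2051 [66.1716575  72.48637878 74.5356696  75.07990069]
ring 1391 [506.94133705  66.09998197] 23.063558433767028 ((507.04119873046875, 65.98807525634766), 25.923419952392578)
top 174 [ 9.77568893 13.72829156 18.20180038] ((544.4205932617188, 57.41290283203125), (72.38067626953125, 82.4166488647461), 82.80533599853516)
scene 1564 [10.86854025 13.67090139 16.34450305] ((588.7537231445312, 59.78154373168945), (94.00752258300781, 273.6815490722656), 84.15401458740234)
```

View pics/w4.png

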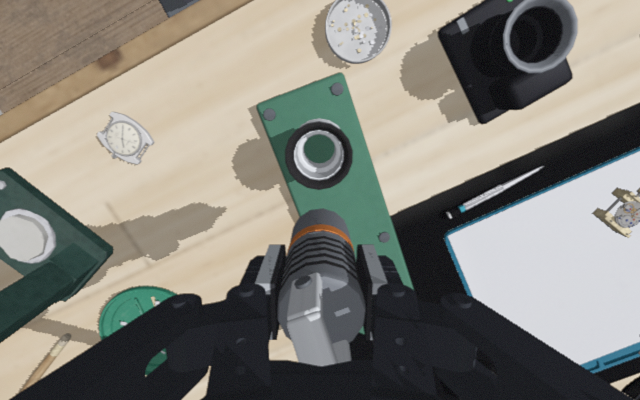

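```bash
python3 - <<'E'
from h import *
c=bot.capture("wrist")
W=pts(c,536,54,25,235,270); print(len(W),np.percentile(W[:,2],[5,50,95,99]))
im=c["image"]
for z0,z1 in((249,256),(251,262),(255,265)):
    Q=W[(W[:,2]>z0)&(W[:,2]<z1)]
    print(z0,len(Q),cv2.minAreaRect(np.float32(Q[:,:2])))
p,M=tool();print(p,M.round(4)); 
E
```

```text
5926 [236.81752601 254.13928343 269.21724342 269.82990511]
249 1766 ((528.0935668945312, 57.615501403808594), (41.74659729003906, 14.311744689941406), 61.76185607910156)
251 2148 ((526.5849609375, 58.48762512207031), (41.55859375, 18.2560977935791), 64.31425476074219)
255 1358 ((526.3508911132812, 58.63400650024414), (34.814453125, 18.428356170654297), 64.3117446899414)
[535.20158838  54.60981775 367.70092845] [[-8.984e-01  4.391e-01 -0.000e+00]
 [ 4.391e-01  8.984e-01  1.000e-04]
 [ 1.000e-04  1.000e-04 -1.000e+00]]
```

```bash
python3 - <<'E'
from h import *
c=bot.capture("wrist")
W=pts(c,536.5,54,17.5,247,264)
h=np.histogram(W[:,2],bins=np.arange(247,265,1));print(h[0])
for z0,z1 in((247,254),(254,258),(256,264)):
    Q=W[(W[:,2]>z0)&(W[:,2]<z1)]
    e,V=np.linalg.eigh(np.cov(Q[:,:2].T))
    print(z0,len(Q),cv2.minAreaRect(np.float32(Q[:,:2])),np.sqrt(e),np.degrees(np.arctan2(V[1,1],V[0,1])))
save(c,"w5",(250,190,400,370),4)
E
```

```text
[ 70  74  83 117  75 181 328 388 352 326 219  36   1   0   0   0   0]
247 928 ((527.9910278320312, 54.81598663330078), (10.325572967529297, 15.305815696716309), 83.99159240722656) [1.90906426 3.06348645] 72.99719876465267
254 1285 ((528.8873291015625, 55.021697998046875), (10.675199508666992, 14.604869842529297), 79.52055358886719) [2.56356004 3.14126538] -141.83312515357238
256 582 ((530.3511352539062, 55.16830062866211), (10.346261978149414, 8.251420021057129), 75.955322265625) [1.61755673 2.72862054] 65.95215667063049
```

View pics/w5.png

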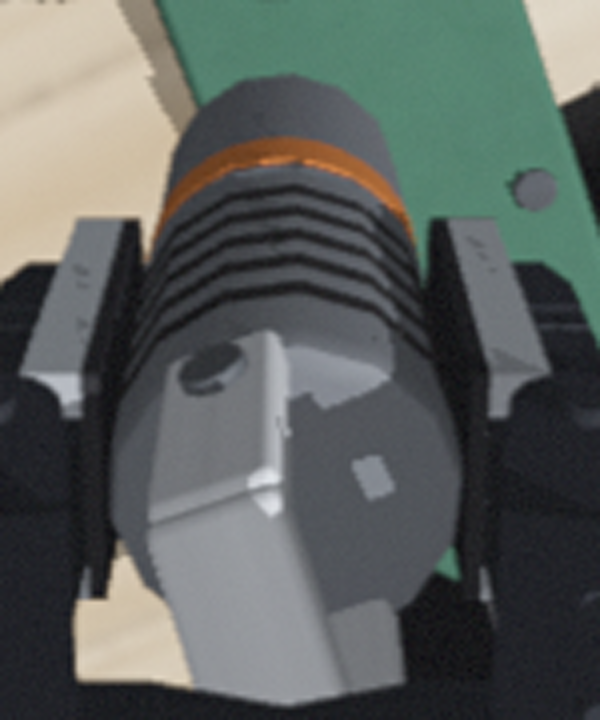

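```bash
python3 - <<'E'
from h import *
c=bot.capture("wrist"); C=-R.from_rotvec(np.ravel(c["rvec"])).as_matrix().T@np.ravel(c["tvec"])
def onz(u,v,z):
    d=world(c,u,v,1.)-C; return C+d*(z-C[2])/d[2]
f=lambda a,b,z:onz(250+a/4,190+b/4,z)
for nm,a,b,z in(("R",(290,515),(340,700),259),("L",(150,525),(195,705),259)):
    p,q=f(*a,z),f(*b,z); d=p-q; print(nm,p.round(1),q.round(1),np.degrees(np.arctan2(d[1],d[0])))
p,q=f(150,525,254),f(285,485,254);d=p-q;print("across",d,np.degrees(np.arctan2(d[1],d[0])))
p=np.array([507,66.1,0]);print(totool(p-np.r_[tool()[0][:2],0]))
E
```

```text
R [520.6  62.2 259. ] [534.8  59.  259. ] 167.24662594256938
L [517.3  53.8 259. ] [530.9  50.1 259. ] 164.76222391622295
across [-1.2511845  -9.61096353  0.        ] -97.41722530787047
[ 3.05658597e+01 -1.84627712e+00  1.35605651e-03]
```

```bash
python3 -m crank '[[0,0,0,15,-1,0,25],[0,0,0,32,-2,0,25],[0,0,0,32,-2,8,25],[0,0,0,32,-2,24,25],[0,0,0,32,-2,42,25],[0,0,0,32,-2,58,25],[0,0,0,32,-2,68,25],[0,0,0,32,-2,72,25],[0,0,0,32,-2,72,25],[0,0,0,32,-2,72,25]]' 40
python3 -m crank '[[0,0,0,0,0,3,25],[0,0,0,0,0,6,25],[0,0,0,0,0,9,25],[0,0,0,0,0,12,25],[0,0,0,0,0,15,25],[0,0,0,0,0,18,25],[0,0,0,0,0,20,25],[0,0,0,0,0,20,25]]' 40
```

```text
clock: 7.6
position: [506.1, 66.1, 296.1]
tcp_rot: [0.71, 3.06, 0.0]
wrist_force: [0.3, 1.1, -2.3]
opening: 31.1
clock: 8.27
position: [505.5, 66.2, 275.1]
tcp_rot: [-0.71, -3.059, 0.0]
wrist_force: [-0.7, -0.4, -3.1]
opening: 30.7
```

```bash
python3 -m crank '[[0,0,0,0,0,2,25],[0,0,0,0,0,4,25],[0,0,0,0,0,6,25],[0,0,0,0,0,8,25],[0,0,0,0,0,8,25]]' 40
python3 -m crank '[[0,0,0,0,0,1,25],[0,0,0,0,0,2,25],[0,0,0,0,0,3,25],[0,0,0,0,0,3,25]]' 40
```

```text
clock: 8.68
position: [505.5, 66.2, 267.2]
tcp_rot: [-0.71, -3.06, 0.0]
wrist_force: [-0.5, 0.3, -3.1]
opening: 31.1
clock: 9.02
position: [505.7, 66.2, 264.5]
tcp_rot: [-0.71, -3.06, 0.0]
wrist_force: [-0.1, -0.1, -2.2]
opening: 31.3
```

```bash
python3 -m crank '[[0,0,0,0,0,1,25],[0,0,0,0,0,2,25],[0,0,0,0,0,2,25]]' 40
python3 -m crank '[[0,0,0,0,0,1,25],[0,0,0,0,0,2,25],[0,0,0,0,0,2,25]]' 40
```

```text
clock: 9.27
position: [505.6, 66.2, 262.5]
tcp_rot: [-0.71, -3.06, 0.0]
wrist_force: [-0.0, 0.2, -2.0]
opening: 31.3
clock: 9.52
position: [506.0, 66.1, 262.2]
tcp_rot: [0.709, 3.06, -0.0]
wrist_force: [-5.8, 0.8, 11.5]
opening: 31.2
```

```bash
python3 -m crank '[[0,0,0,0,0,-1,45],[0,0,0,0,0,-1,60],[0,0,0,0,0,-1,85],[0,0,0,0,0,-1,85],[0,0,0,0,0,-1,85],[0,0,0,0,0,-15,85],[0,0,0,0,0,-50,85],[0,0,0,-5,0,-90,85],[0,0,0,-10,0,-130,85],[0,0,0,-15,0,-160,85]]' 40
python3 -m crank '[[0,0,0,-10,0,0,85],[0,0,0,-10,0,0,85]]'
python3 - <<'E'
from h import *
c=bot.capture("wrist"); save(c,"w6",(200,80,440,320),3)
for t in ("driver","bail_eye"):
    r=bot.landmark_of(c,t)
    if r: print(t,np.round(r[0]["point"],1),round(r[0]["p"],2))
W=pts(c,507,66,30,130,170);print(len(W),np.percentile(W[:,2],[50,95,99]))
for z0,z1 in((143,147),(146,151),(149,160)):
    Q=W[(W[:,2]>z0)&(W[:,2]<z1)]
    if len(Q)<9: continue
    e,V=np.linalg.eigh(np.cov(Q[:,:2].T)); print(z0,len(Q),cv2.minAreaRect(np.float32(Q[:,:2])),np.degrees(np.arctan2(V[1,1],V[0,1])))
Q=W[W[:,2]>142]; print(cv2.minAreaRect(np.float32(Q[:,:2])))
E
```

```text
clock: 10.35
position: [519.5, 59.5, 424.1]
tcp_rot: [0.709, 3.058, 0.001]
wrist_force: [0.3, -0.3, 0.4]
opening: 85.0
clock: 10.52
position: [529.6, 54.5, 423.0]
tcp_rot: [0.709, 3.055, 0.001]
wrist_force: [0.1, 0.4, -0.1]
opening: 85.1
driver [507.9  62.7  15.4] 0.72
bail_eye [508.7  64.5 150.3] 0.91
693 [150.25837026 153.33525142 153.9848336 ]
143 27 ((507.0799865722656, 65.55191040039062), (10.084940910339355, 31.630027770996094), 85.02066040039062) 176.0676940916874
146 358 ((507.3071594238281, 65.61079406738281), (10.028114318847656, 31.27839469909668), 84.83831024169922) 174.97759851843875
149 464 ((507.27630615234375, 65.61135864257812), (9.995444297790527, 26.91592025756836), 84.6915512084961) 174.27400892460076
((507.1105041503906, 65.61054992675781), (10.145482063293457, 31.695297241210938), 85.16973876953125)
```

View pics/w6.png

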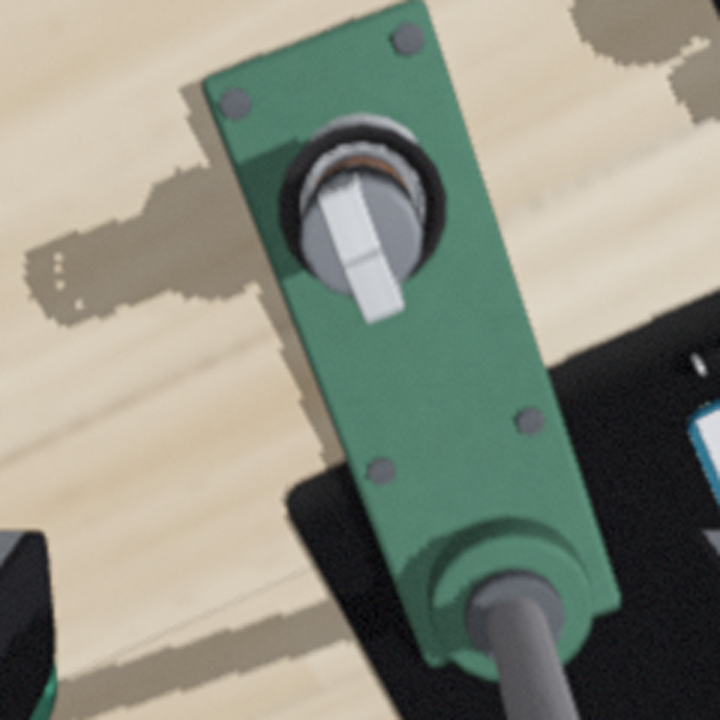

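The driver is seated and released: bail at −5.1°, foot at −5.8°, and in the crop the bail is parallel to the foot's edges. Next is the grip.

```bash
python3 -m crank '[[0,0,-7,0,0,-35,85],[0,0,-14,0,0,-70,85],[0,0,-21,0,0,-100,85],[0,0,-28,-12,-26,-100,85],[0,0,-35,-25,-54,-100,85],[0,0,-42,-38,-84,-100,85],[0,0,-49,-50,-110,-100,85],[0,0,-56,-60,-132,-100,85],[0,0,-63,-66,-145,-100,85],[0,0,-70,-68,-150,-100,85]]'
python3 -m crank '[[0,0,-2.3,0,0,0,85],[0,0,-2.3,0,0,0,85],[0,0,-2.3,0,0,0,85]]'
python3 - <<'E'
from h import *
p,M=tool();print(p,M.round(3),bot.get_obs()["joint_pos"])
c=bot.capture("wrist"); save(c,"w7")
for cc in (c,bot.capture("scene"),bot.capture("top")):
  for t in ("pull_grip","hook_seat"):
    r=bot.landmark_of(cc,t)
    if r: print(t,np.round(r[0]["point"],1),round(r[0]["p"],2))
W=pts(c,525,-110,50,270,330)
Q=W[W[:,2]>297];print(len(Q),np.percentile(W[:,2],[50,95,99]),cv2.minAreaRect(np.float32(Q[:,:2])))
E
```

```text
clock: 11.5
position: [522.8, -111.5, 518.1]
tcp_rot: [1.178, -2.909, -0.004]
wrist_force: [0.8, -0.0, -1.0]
opening: 84.7
clock: 11.75
position: [523.0, -109.3, 518.9]
tcp_rot: [1.229, -2.889, -0.004]
wrist_force: [0.3, 0.3, -0.2]
opening: 84.8
[ 523.01147629 -109.31102534  518.9334372 ] [[-0.694 -0.72  -0.003]
 [-0.72   0.694  0.001]
 [ 0.001  0.003 -1.   ]] [-4.28362988e-01  1.68845322e-02  1.55703186e+00  1.04782575e-04
  1.57088950e+00 -2.80347112e+00]
pull_grip [ 525.  -114.1  296.6] 0.79
hook_seat [562.3 -74.  247.6] 0.91
pull_grip [ 519.9 -110.5  294.3] 0.65
hook_seat [556.7 -75.8 247. ] 0.69
pull_grip [ 525.9 -107.5  298.9] 0.96
hook_seat [554.9 -71.  246.4] 0.91
4714 [307.35258424 311.26914249 312.36284314] ((530.6088256835938, -106.56182098388672), (86.94104766845703, 26.375511169433594), 43.72005081176758)
```

View pics/w7.png

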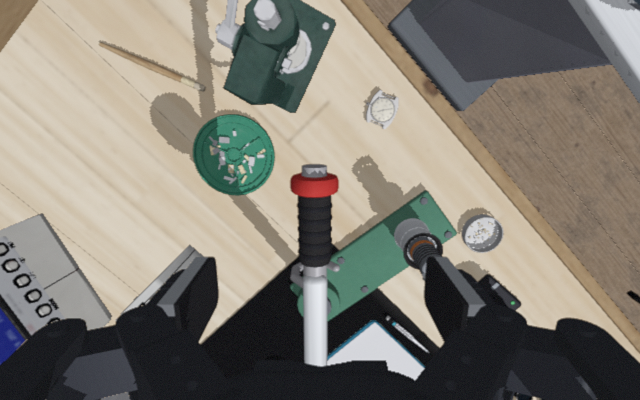

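```bash
python3 - <<'E'
from h import *
c=bot.capture("wrist"); p,M=tool()
C=-R.from_rotvec(np.ravel(c["rvec"])).as_matrix().T@np.ravel(c["tvec"])
def onz(u,v,z):
    d=world(c,u,v,1.)-C; return C+d*(z-C[2])/d[2]
for u,v in((315,197),(316,230),(315.5,266),(315.5,350)):
    w=world(c,u,v); q=onz(u,v,309); print((u,v),w.round(1),q.round(1),"tool",(M.T@(q-p)).round(1), "r",np.hypot(*(q[:2]-[676.3,48.8])).round(1))
E
```

```text
(315, 197) [ 511.1 -125.3  308.8] [ 511.1 -125.3  309. ] tool [ 19.9  -2.3 211.8] r 240.0
(316, 230) [ 523.8 -111.4  308.8] [ 523.8 -111.4  309. ] tool [  1.1  -1.8 211.8] r 221.2
(315.5, 266) [540.3 -94.8 305.7] [539.1 -96.  309. ] tool [-20.6  -2.2 211.8] r 199.5
(315.5, 350) [578.6 -55.2 308.5] [578.3 -55.5 309. ] tool [-77.   -2.4 211.8] r 143.1
```

```bash
python3 -m crank '[[0,0,0,0,-2,20,85],[0,0,0,0,-2,45,85],[0,0,0,0,-2,60,85],[0,0,0,0,-2,67,60],[0,0,0,0,-2,67,35],[0,0,0,0,-2,67,15],[0,0,0,0,-2,67,12],[0,0,0,0,-2,67,12],[0,0,0,0,-2,67,12],[0,0,0,0,-2,67,12]]' 60
python3 -m crank '[[0,0,0,0,0,0,12],[0,0,0,0,0,0,12],[0,0,0,0,0,0,12]]' 60
python3 - <<'E'
from h import *
p,M=tool();print(p,M.round(4)); bot.get_obs()
E
```

```text
clock: 13.08
position: [524.9, -111.0, 455.3]
tcp_rot: [-1.231, 2.888, -0.003]
wrist_force: [-0.5, 0.6, 5.2]
opening: 17.2
clock: 13.33
position: [524.9, -111.0, 455.3]
tcp_rot: [-1.231, 2.888, -0.003]
wrist_force: [0.2, -0.4, 6.0]
opening: 16.9
[ 524.93613347 -110.98467767  455.26116218] [[-6.923e-01 -7.216e-01  2.600e-03]
 [-7.216e-01  6.923e-01 -1.300e-03]
 [-9.000e-04 -2.700e-03 -1.000e+00]]
```

```bash
cat >> h.py <<'E'
P=np.array([676.3,48.8])
def arc(degs,r=None):
    "swing by -deg (towards 0) from now: rows [rz, dx, dy] in tool axes"
    p,M=tool(); v=p[:2]-P; yaw=np.degrees(np.arctan2(v[1],v[0]))%360
    print("pos",p.round(1),"r",np.hypot(*v).round(1),"swing",round(yaw-174.2,2),"toolx yaw",np.degrees(np.arctan2(M[1,0],M[0,0]))%360, "tilt",M[:2,2].round(4))
    v=v/np.hypot(*v)*(r or np.hypot(*v))
    for d in degs:
        a=np.radians(-d); w=np.array([[np.cos(a),-np.sin(a)],[np.sin(a),np.cos(a)]])@v+P
        t=M.T@np.r_[w-p[:2],0]; print(d,t.round(1))
E
python3 -c "
from h import *
arc([1,3,6,10,14,18,22,25,27,27])"
```

```text
pos [ 524.9 -111.   455.3] r 220.1 swing 52.35 toolx yaw 226.18592253539427 tilt [ 0.0026 -0.0013]
1 [-0.   3.8 -0. ]
3 [-0.2 11.5 -0. ]
6 [-1.1 23.  -0.1]
10 [-3.1 38.2 -0.1]
14 [-6.2 53.3 -0.1]
18 [-10.3  68.1  -0.2]
22 [-15.5  82.5  -0.2]
25 [-20.   93.1  -0.2]
27 [-23.4 100.1  -0.3]
27 [-23.4 100.1  -0.3]
```

```bash
python3 -m crank '[[0,0,1,0,3.8,0,12],[0,0,3,-0.2,11.5,0,12],[0,0,6,-1.1,23,0,12],[0,0,10,-3.1,38.2,0,12],[0,0,14,-6.2,53.3,0,12],[0,0,18,-10.3,68.1,0,12],[0,0,22,-15.5,82.5,0,12],[0,0,25,-20,93.1,0,12],[0,0,27,-23.4,100.1,0,12],[0,0,27,-23.4,100.1,0,12]]' 60
python3 - <<'E'
from h import *
arc([0])
c=bot.capture("scene")
for t in ("pull_grip","hook_seat"):
    r=bot.landmark_of(c,t)
    if r: print(t,np.round(r[0]["point"],1),round(r[0]["p"],2))
E
```

```text
clock: 14.17
position: [468.8, -23.6, 455.2]
tcp_rot: [-0.523, 3.093, -0.002]
wrist_force: [3.5, -0.3, 4.6]
opening: 17.4
pos [468.8 -23.6 455.2] r 219.7 swing 25.04 toolx yaw 199.18016828285585 tilt [ 0.0044 -0.0003]
0 [0. 0. 0.]
pull_grip [465.  -23.8 294.5] 0.74
hook_seat [514.8 -10.4 245.8] 0.95
```

```bash
python3 -m crank '[[0,0,0,0,0,3,12],[0,0,0,0,0,10,12],[0,0,0,0,0,20,12],[0,0,0,0,0,32,12],[0,0,0,0,0,45,12],[0,0,0,0,0,58,12],[0,0,0,0,0,71,12],[0,0,0,0,0,84,12],[0,0,0,0,0,96,12],[0,0,0,0,0,102,12]]' 80
python3 -m crank '[[0,0,0,0,0,3,12],[0,0,0,0,0,4,12],[0,0,0,0,0,4,12],[0,0,0,0,0,4,12]]' 80
python3 - <<'E'
from h import *
arc([3,7,11,15,18,20,22,23.5,24.5,25],219.5)
c=bot.capture("scene");save(c,"s8",(270,180,430,310),5)
t=bot.capture("top")
for cc in(c,t):
  for n in ("pull_grip","hook_seat","bail_eye"):
    for r in bot.landmark_of(cc,n)[:2]: print(n,np.round(r["point"],1),round(r["p"],2))
E
```

```text
clock: 15.15
position: [469.6, -25.3, 352.1]
tcp_rot: [-0.525, 3.094, -0.002]
wrist_force: [1.7, 0.9, 9.5]
opening: 16.9
clock: 15.48
position: [469.7, -25.4, 349.1]
tcp_rot: [-0.525, 3.094, -0.002]
wrist_force: [2.6, 1.1, 9.1]
opening: 17.0
pos [469.7 -25.4 349.1] r 219.5 swing 25.55 toolx yaw 199.2574303143226 tilt [ 0.0032 -0.0008]
3 [-0.2 11.5 -0. ]
7 [-1.4 26.8 -0. ]
11 [-3.7 41.9 -0.1]
15 [-7.  56.9 -0.1]
18 [-10.2  67.9  -0.1]
20 [-12.6  75.2  -0.1]
22 [-15.3  82.4  -0.1]
23.5 [-17.5  87.7  -0.1]
24.5 [-19.   91.2  -0.1]
25 [-19.8  92.9  -0.1]
pull_grip [467.1 -26.8 191.3] 0.95
bail_eye [341.2 665.4  23.9] 0.85
bail_eye [503.3  66.1 151.1] 0.53
pull_grip [471.5 -20.7 190.8] 0.73
hook_seat [511.1  63.9  51.3] 0.19
bail_eye [341.5 666.8  22.3] 0.81
bail_eye [506.2  66.8 152.5] 0.45
```

View pics/s8.png

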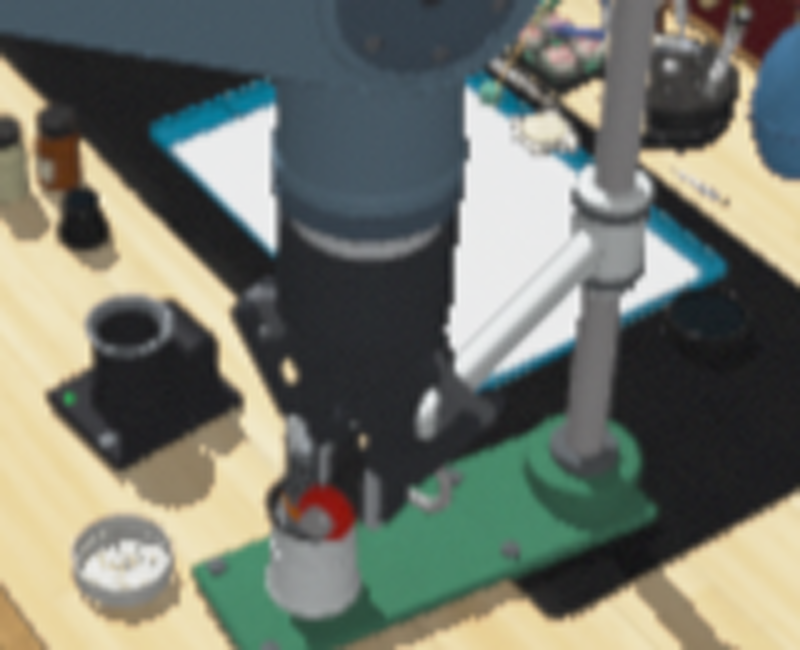

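```bash
python3 - <<'E'
from h import *
c=bot.capture("scene")
W=pts(c,516,-8,24,110,172)
print(len(W));u=np.array([[0,0]])
W=W[np.argsort(W[:,2])]
for w in W[::max(1,len(W)//25)]: 
    q=w[:2]-P; a=np.radians(199.5); print(w.round(1),"rad",(q@[np.cos(a),np.sin(a)]).round(1),"tang(+y hook)",(q@[np.sin(a),-np.cos(a)]).round(1),pix(c,w))
W=pts(c,507,66,20,142,165);print(len(W),np.percentile(W[:,2],[5,50,95,99]) if len(W) else 0)
E
```

```text
33
[513.4 -11.  138.1] rad 173.5 tang(+y hook) -2.0 [353. 280.]
[515.1  -8.7 138.5] rad 171.2 tang(+y hook) -0.4 [353. 279.]
[514.4 -13.5 139.7] rad 173.4 tang(+y hook) -4.7 [354. 280.]
[512.3  -8.3 139.8] rad 173.6 tang(+y hook) 0.9 [352. 279.]
[514.4 -17.5 140. ] rad 174.8 tang(+y hook) -8.5 [355. 281.]
[516.3 -18.9 140. ] rad 173.4 tang(+y hook) -10.4 [356. 281.]
[512.2 -16.4 140.2] rad 176.4 tang(+y hook) -6.7 [354. 281.]
[515.9 -11.4 140.4] rad 171.3 tang(+y hook) -3.2 [354. 279.]
[515.5  -8.  141.1] rad 170.6 tang(+y hook) 0.1 [353. 278.]
[515.2 -16.3 141.8] rad 173.6 tang(+y hook) -7.6 [355. 280.]
[517.1 -21.6 142. ] rad 173.6 tang(+y hook) -13.2 [357. 281.]
[516.8 -14.  142.2] rad 171.3 tang(+y hook) -6.0 [355. 279.]
[512.8  -7.6 142.3] rad 173.0 tang(+y hook) 1.4 [352. 278.]
[516.4 -18.5 143. ] rad 173.2 tang(+y hook) -10.1 [356. 280.]
[516.8 -21.7 145.7] rad 173.9 tang(+y hook) -13.3 [357. 280.]
[518.2 -23.7 146.6] rad 173.2 tang(+y hook) -15.6 [358. 280.]
[517.4 -20.8 147.9] rad 173.0 tang(+y hook) -12.6 [357. 279.]
[518.5 -23.1 149.3] rad 172.7 tang(+y hook) -15.1 [358. 2
[... 287 characters left out ...]
 hook) -18.0 [359. 278.]
[519.7 -24.9 157. ] rad 172.3 tang(+y hook) -17.2 [359. 277.]
[518.7 -22.3 158.6] rad 172.3 tang(+y hook) -14.4 [358. 276.]
[517.4 -19.9 160.6] rad 172.7 tang(+y hook) -11.8 [357. 275.]
[519.2 -25.2 160.9] rad 172.8 tang(+y hook) -17.4 [359. 276.]
[521.  -22.9 161.2] rad 170.4 tang(+y hook) -15.8 [359. 275.]
[517.8 -23.2 163.2] rad 173.5 tang(+y hook) -14.9 [358. 275.]
[521.4 -22.2 163.7] rad 169.7 tang(+y hook) -15.2 [359. 274.]
[519.3 -21.1 163.9] rad 171.3 tang(+y hook) -13.5 [358. 274.]
[517.1 -20.1 164.3] rad 173.0 tang(+y hook) -11.8 [357. 274.]
[520.3 -19.6 165.4] rad 169.9 tang(+y hook) -12.4 [358. 273.]
3 [142.77643182 142.82402383 144.3950609  144.53470864]
```

```bash
python3 -m crank '[[0,0,0,0,0,2,12],[0,0,0,0,0,4.5,12],[0,0,1,0,3.8,4.5,12],[0,0,3,-0.2,11.5,4.5,12],[0,0,7,-1.4,26.8,4.5,12],[0,0,11,-3.7,41.9,4.5,12],[0,0,14,-6,53,4.5,12],[0,0,15,-7,56.9,4.5,12],[0,0,15,-7,56.9,4.5,12],[0,0,15,-7,56.9,4.5,12]]' 80
python3 - <<'E'
from h import *
arc([1,2.5,4,5.5,7,8,9,10,10.5],219.5)
c=bot.capture("scene")
a=np.radians(174.2+10.3)
W=pts(c,*(P+171*np.array([np.cos(a),np.sin(a)])),24,110,165)
q=W[:,:2]-P; r=q@[np.cos(a),np.sin(a)]; t=q@[np.sin(a),-np.cos(a)]
for i in np.argsort(t)[::max(1,len(t)//20)]: print("r %.1f t %.1f z %.1f"%(r[i],t[i],W[i,2]))
save(c,"s9",(300,200,400,300),6)
E
```

```text
clock: 16.77
position: [457.8, 31.0, 345.0]
tcp_rot: [-0.117, 3.135, -0.002]
wrist_force: [1.9, 0.1, 9.3]
opening: 16.9
pos [457.8  31.  345. ] r 219.2 swing 10.45 toolx yaw 184.28970595116982 tilt [ 0.0042 -0.0011]
1 [ 0.3  3.8 -0. ]
2.5 [ 0.1  9.6 -0. ]
4 [-0.2 15.3 -0. ]
5.5 [-0.6 21.  -0. ]
7 [-1.2 26.8 -0. ]
8 [-1.7 30.6 -0. ]
9 [-2.2 34.4 -0. ]
10 [-2.8 38.1 -0. ]
10.5 [-3.1 40.  -0. ]
r 172.2 t -19.0 z 155.9
r 173.9 t -17.1 z 158.8
r 172.4 t -15.8 z 143.3
r 172.1 t -15.4 z 149.6
r 174.0 t -13.5 z 159.4
r 172.0 t -11.1 z 159.7
r 170.9 t -9.6 z 164.5
r 172.3 t -4.5 z 137.4
r 173.0 t -1.6 z 135.5
r 168.7 t 3.7 z 135.5
r 172.7 t 6.5 z 135.7
r 173.5 t 9.3 z 134.0
r 173.6 t 13.3 z 141.3
r 166.0 t 14.3 z 118.2
r 165.5 t 14.8 z 114.0
r 171.3 t 15.9 z 127.4
r 173.6 t 16.7 z 110.4
r 176.0 t 17.9 z 114.5
r 175.4 t 18.6 z 117.1
r 174.5 t 19.8 z 126.2
r 176.7 t 21.1 z 119.5
r 168.9 t 22.8 z 123.8
```

View pics/s9.png

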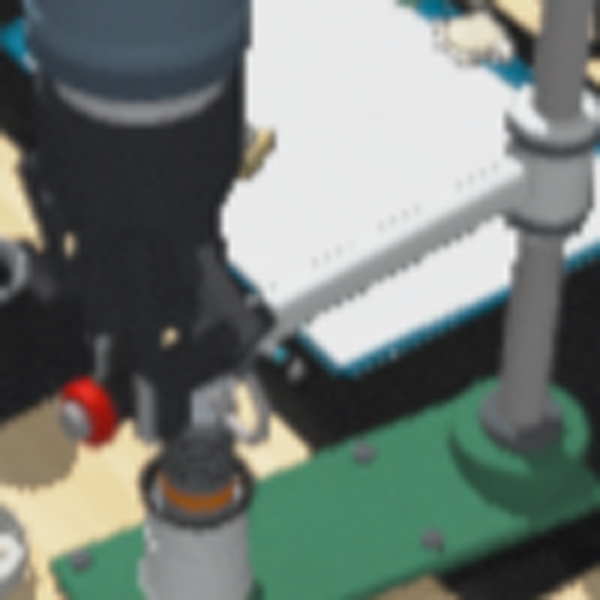

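```bash
python3 -m crank '[[0,0,1,0,3.8,0,12],[0,0,2.5,0,9.6,0,12],[0,0,4,-0.2,15.3,0,12],[0,0,5.5,-0.6,21,0,12],[0,0,7,-1.2,26.8,0,12],[0,0,8,-1.7,30.6,0,12],[0,0,9,-2.2,34.4,0,12],[0,0,10,-2.8,38.1,0,12],[0,0,10,-2.8,38.5,0,12],[0,0,10,-2.8,38.5,0,12]]' 80
python3 - <<'E'
from h import *
arc([0,.5,1])
c=bot.capture("scene")
a=np.radians(174.2)
W=pts(c,*(P+171*np.array([np.cos(a),np.sin(a)])),30,110,165)
q=W[:,:2]-P; r=q@[np.cos(a),np.sin(a)]; t=q@[np.sin(a),-np.cos(a)]
k=W[:,2]>128; W,r,t=W[k],r[k],t[k]
for i in np.argsort(t)[::max(1,len(t)//30)]: print("r %.1f t %.1f z %.1f"%(r[i],t[i],W[i,2]),pix(c,W[i]))
save(c,"s10",(290,190,390,290),6)
E
```

```text
clock: 17.65
position: [458.2, 69.4, 345.1]
tcp_rot: [0.157, 3.132, -0.001]
wrist_force: [3.2, -1.4, 8.2]
opening: 16.2
pos [458.2  69.4 345.1] r 219.1 swing 0.41 toolx yaw 174.25438545232802 tilt [ 0.0053 -0.0011]
0 [0. 0. 0.]
0.5 [ 0.   1.9 -0. ]
1 [-0.   3.8 -0. ]
r 171.9 t -20.6 z 146.5 [336. 265.]
r 174.1 t -19.3 z 156.6 [335. 262.]
r 170.5 t -17.8 z 160.4 [336. 260.]
r 170.1 t -17.4 z 146.2 [336. 264.]
r 169.8 t -16.4 z 162.2 [336. 259.]
r 167.7 t -12.6 z 161.4 [336. 258.]
r 172.7 t -11.5 z 162.7 [334. 258.]
r 173.5 t -8.4 z 136.4 [333. 265.]
r 178.6 t -7.1 z 151.4 [331. 261.]
r 183.9 t -6.7 z 146.6 [329. 263.]
r 186.5 t -6.2 z 130.0 [328. 268.]
r 183.4 t -5.7 z 138.6 [329. 265.]
r 157.5 t -5.1 z 136.7 [338. 262.]
r 157.3 t -4.8 z 132.7 [338. 263.]
r 185.6 t -4.6 z 142.1 [328. 264.]
r 159.8 t -4.3 z 130.0 [337. 264.]
r 185.3 t -4.1 z 138.0 [328. 265.]
r 168.1 t -3.7 z 133.3 [334. 264.]
r 159.6 t -3.4 z 146.4 [337. 259.]
r 181.8 t -2.7 z 149.0 [329. 261.]
r 178.8 t -2.2 z 150.7 [330. 260.]
r 170.1 t -2.0 z 136.1 [333. 263.]
r 158.5 t -1.7 z 137.6 [337. 261.]
r 177.9 t -0.7 z 152.4 [330. 259.]
r 160.8 t -0.4 z 151.4 [336. 257.]
r 185.8 t 0.4 z 141.2 [327. 263.]
r 185.6 t 0.7 z 133.9 [327. 265.]
r 171.2 t 1.1 z 134.0 [332. 263.]
r 170.7 t 2.0 z 136.4 [332. 262.]
r 184.5 t 2.7 z 145.6 [327. 261.]
r 172.7 t 3.6 z 132.5 [331. 263.]
r 169.4 t 4.6 z 137.1 [332. 261.]
r 171.6 t 5.8 z 150.8 [331. 257.]
```

View pics/s10.png

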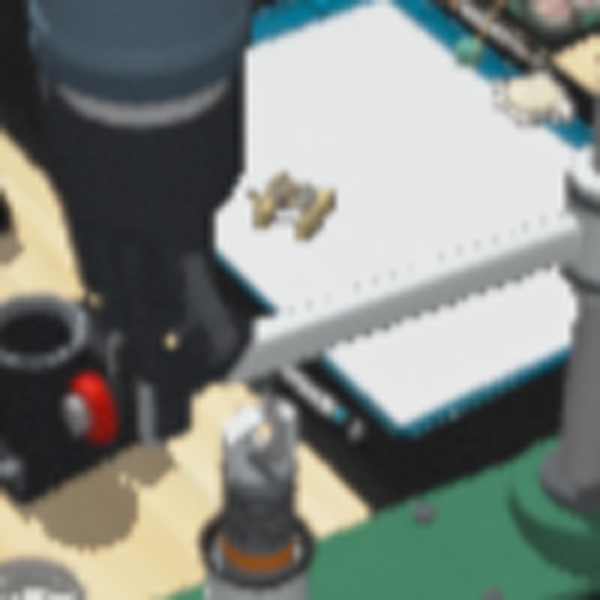

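The hook is through the bail: the legs sit at r≈158 and 185, and the wire is between them at r≈171. I'll centre it by 2 mm, then ease up.

```bash
python3 -m crank '[[0,0,0.3,0,1,0,12],[0,0,0.5,0,2,0,12],[0,0,0.5,0,2,-2,12],[0,0,0.5,0,2,-5,12],[0,0,0.5,0,2,-8,12],[0,0,0.5,0,2,-11,12],[0,0,0.5,0,2,-14,12],[0,0,0.5,0,2,-17,12],[0,0,0.5,0,2,-20,12],[0,0,0.5,0,2,-20,12]]' 80
python3 -m crank '[[0,0,0,0,0,-3,12],[0,0,0,0,0,-7,12],[0,0,0,0,0,-11,12],[0,0,0,0,0,-15,12],[0,0,0,0,0,-19,12],[0,0,0,0,0,-23,12],[0,0,0,0,0,-27,12],[0,0,0,0,0,-30,12],[0,0,0,0,0,-30,12]]' 80
python3 - <<'E'
from h import *
arc([0])
cs=[bot.capture("scene"),bot.capture("top")]
for c in cs:
    for n in ("driver","bail_eye","hook_seat"): print(n,[(np.round(r["point"],1),round(r["p"],2)) for r in bot.landmark_of(c,n)[:3]])
E
```

```text
clock: 18.53
position: [458.3, 71.1, 365.3]
tcp_rot: [0.171, 3.131, -0.001]
wrist_force: [5.2, -0.2, 6.4]
opening: 16.5
clock: 19.28
position: [458.3, 71.1, 395.3]
tcp_rot: [0.171, 3.131, -0.001]
wrist_force: [4.9, -0.7, 5.1]
opening: 16.6
pos [458.3  71.1 395.3] r 219.2 swing -0.05 toolx yaw 173.73879195380061 tilt [ 0.0057 -0.0012]
0 [0. 0. 0.]
driver [(array([517. , 583.3,  25.5]), 0.86), (array([505. ,  63.7,  53.1]), 0.58)]
bail_eye [(array([505.9,  67. , 188.6]), 0.93), (array([339.7, 666.4,  19.7]), 0.82)]
hook_seat [(array([503.7,  62.2, 185.2]), 0.61)]
driver [(array([520.7, 589.9,  26.2]), 0.97)]
bail_eye [(array([342.7, 668.6,  23.1]), 0.78)]
hook_seat []
```

```bash
python3 -m crank '[[0,0,0,0,0,-3,12],[0,0,0,0,0,-8,12],[0,0,0,0,0,-13,12],[0,0,0,0,0,-18,12],[0,0,0,0,0,-24,12],[0,0,0,0,0,-30,12],[0,0,0,0,0,-36,12],[0,0,0,0,0,-42,12],[0,0,0,0,0,-47,12],[0,0,0,0,0,-50,12]]' 80
python3 -m crank '[[0,0,0,0,0,-2,12],[0,0,0,0,0,-4,12],[0,0,0,0,0,-6,12],[0,0,0,0,0,-7,12],[0,0,0,0,0,-7,12],[0,0,0,0,0,-7,12]]' 80
```

```text
clock: 20.52
position: [458.2, 71.1, 445.2]
tcp_rot: [0.171, 3.131, -0.001]
wrist_force: [7.3, -0.1, 4.1]
opening: 16.5
clock: 21.02
position: [458.2, 71.1, 451.8]
tcp_rot: [0.171, 3.131, -0.001]
wrist_force: [7.6, -0.7, 4.9]
opening: 16.5
```

```bash
python3 -m crank '[[0,0,0,0,0,-1,12],[0,0,0,0,0,-2,12],[0,0,0,0,0,-2,12]]' 80
python3 -m crank '[[0,0,0,0,0,-1,12],[0,0,0,0,0,-2,12],[0,0,0,0,0,-2,12]]' 80
```

```text
clock: 21.27
position: [458.2, 71.1, 453.8]
tcp_rot: [0.172, 3.131, -0.001]
wrist_force: [8.2, -1.3, 4.7]
opening: 16.6
clock: 21.52
position: [458.2, 71.1, 455.3]
tcp_rot: [0.172, 3.131, -0.001]
wrist_force: [9.2, -0.7, 2.1]
opening: 16.8
```

Contact with the stop is starting, since the upward pull dropped from 4.7 to 2.1 N. One mm more.

```bash
python3 -m crank '[[0,0,0,0,0,-1,12],[0,0,0,0,0,-1.5,12],[0,0,0,0,0,-1.5,12]]' 80
python3 - <<'E'
from h import *
p,M=tool();c=bot.capture("wrist")
for c in (bot.capture("scene"),bot.capture("top")):
    for n in ("pull_grip","driver","bail_eye","hook_seat"): print(n,[(np.round(r["point"],1),round(r["p"],2)) for r in bot.landmark_of(c,n)[:2]])
E
```

```text
clock: 21.77
position: [458.3, 71.0, 455.4]
tcp_rot: [0.172, 3.132, -0.001]
wrist_force: [11.9, -1.6, -6.6]
opening: 16.6
pull_grip [(array([455.8,  69.7, 295.1]), 0.76)]
driver [(array([505. ,  68.5, 114.6]), 0.71), (array([523.4, 583.9,  26.5]), 0.65)]
bail_eye [(array([503.3,  68.8, 247.2]), 0.94), (array([341.4, 665.6,  20.5]), 0.75)]
hook_seat [(array([504.7,  63.2, 246.5]), 0.68), (array([456.9,  73. , 296. ]), 0.35)]
pull_grip [(array([460.6,  73.9, 300.5]), 0.71)]
driver [(array([519. , 589.6,  24.7]), 0.96), (array([433.9, 141.7,   1.6]), 0.65)]
bail_eye [(array([341.6, 668. ,  25.2]), 0.73)]
hook_seat []
```

```bash
python3 -m crank '[[0,0,0,-1,0,0.5,12],[0,0,0,-1,0,0.7,14],[0,0,0,-1,0,0.7,20],[0,0,0,-1,0,0.7,30],[0,0,0,-1,0,0.7,45],[0,0,0,-1,0,0.7,60],[0,0,0,-1,0,0.7,75],[0,0,0,-1,0,0.7,75]]' 40
python3 -m crank '[[0,0,0,-1,0,-5,75],[0,0,0,-1,0,-20,75],[0,0,0,-1,0,-45,75],[0,0,0,-1,0,-70,75],[0,0,0,15,0,-95,75],[0,0,0,40,0,-110,75],[0,0,0,75,0,-115,75],[0,0,0,110,0,-115,75],[0,0,0,120,0,-115,75],[0,0,0,120,0,-115,75]]'
python3 - <<'E'
from h import *
c=bot.capture("scene");save(c,"s11",(250,170,450,370),4)
for n in ("pull_grip","driver","bail_eye","hook_seat","watch","tin","small_loupe"): print(n,[(np.round(r["point"],1),round(r["p"],2)) for r in bot.landmark_of(c,n)[:2]])
E
```

```text
clock: 22.98
position: [457.6, 71.9, 454.9]
tcp_rot: [-0.173, -3.136, 0.0]
wrist_force: [-1.1, 0.2, -0.5]
opening: 75.3
clock: 23.82
position: [336.4, 85.5, 571.3]
tcp_rot: [0.171, 3.134, -0.0]
wrist_force: [0.4, 0.0, 1.0]
opening: 74.6
pull_grip [(array([455.4,  71.1, 294.9]), 0.69)]
driver [(array([517.4, 587.9,  21.8]), 0.89), (array([507.5,  67.2, 113.1]), 0.72)]
bail_eye [(array([501.4,  67.7, 250.1]), 0.9), (array([339.9, 661.1,  20.9]), 0.67)]
hook_seat [(array([505.5,  64.3, 250.3]), 0.82)]
watch [(array([ 425.1, -100.2,    0.9]), 0.82)]
tin [(array([435.3, 141.2,   3. ]), 0.77)]
small_loupe [(array([554. , 398.9,  -1.1]), 0.42)]
```

View pics/s11.png

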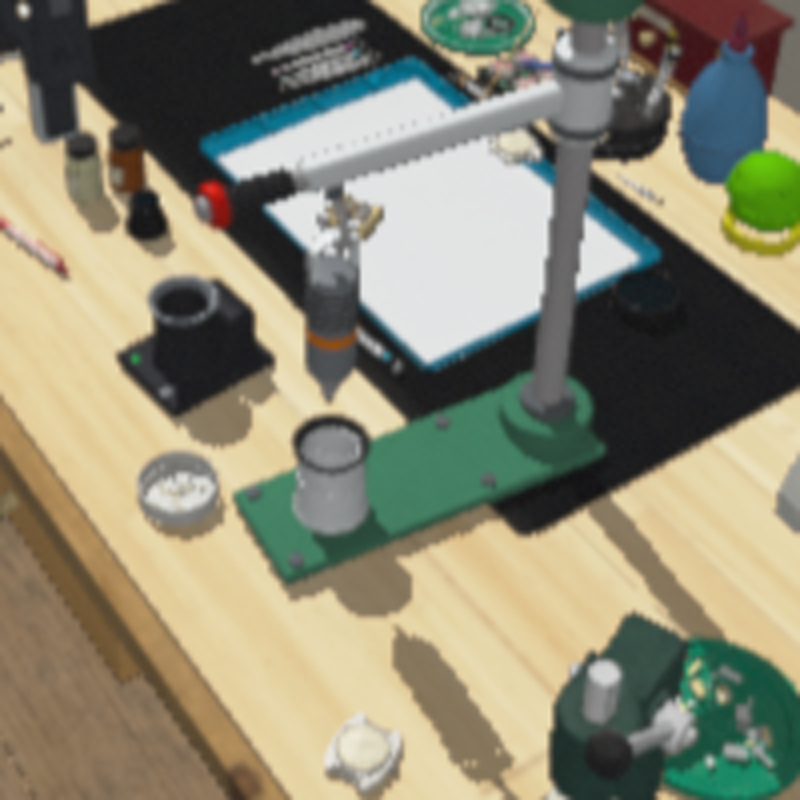

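```bash
python3 -m crank '[[0,0,0,0,0,0,75],[0,0,0,0,0,0,75],[0,0,0,0,0,0,75],[0,0,0,0,0,0,75],[0,0,0,0,0,0,75],[0,0,0,0,0,0,75],[0,0,0,0,0,0,75],[0,0,0,0,0,0,75],[0,0,0,0,0,0,75],[0,0,0,0,0,0,75]]'
python3 -c "
from h import *
c=bot.capture('scene')
for n in ('driver','hook_seat','pull_grip'): print(n,[np.round(r['point'],1) for r in bot.landmark_of(c,n)[:2]])
print(bot.finish_job())"
```

```text
clock: 25.05
position: [338.4, 85.1, 570.0]
tcp_rot: [0.173, 3.137, -0.0]
wrist_force: [0.8, -0.3, 0.3]
opening: 75.0
driver [array([506. ,  67.1, 114.2]), array([518.4, 586.2,  26.8])]
hook_seat [array([504.9,  65. , 243.6])]
pull_grip [array([456.2,  72. , 295.7])]
the job is handed in; nothing more can be done
None
```

The torque driver now hangs from the balancer hook with the arm at its top stop. The robot is clear of everything, and the job was handed in at about 25 s.

- **Driver to cradle:** I lifted the driver out of the charger and lowered it into the cradle until it bottomed. The bail was within about 1° of the cradle's x axis, so it needed no turning, and then I let go.
- **Hooking up:** I gripped the balancer arm, swung it part way in, pulled it down about 110 mm and swung the hook under the bail. I then eased it up with the grip held until it pressed on the top stop, and only then opened the fingers.

**Last checks:**
- The final picture shows the driver on the hook, clear of the cup. Its tip reads z ≈ 114 mm and the grip z ≈ 296 mm (parked height 299), unchanged after another second.
- The watch and tin read within about 6 mm of where they started. The loupe's reading was weak (p 0.42) but also in place.

**Readings that disagreed:**
- The bail's angle read anywhere from −5° to −15° while the driver was in the gripper. Once it was seated and in clear view it read −5°.
- The bigger driver, which I never went near, read z 3 mm at first and about 25 mm later. I took that as network error and did not check it further.

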